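# Fetch the spare filter plate from the welding kit case and hold it up to the lamp

### The arm

A 7-joint arm with a two-finger parallel gripper is mounted at the origin on the work surface. World frame = base frame: x ahead of the robot, y to its left, z up, the work surface at z = 0. Lengths are in m, angles in rad, forces in N, time in s.
With the tool pointing down it reaches from about 0.4 to 0.85 m from the base axis. Payload 4.5 kg.
Tool frame: the origin (TCP) lies on the centre line of the jaws, within the pads' length; the fingertips stand 11 mm ahead of it and the grasp point (between the pads) lies 8 mm behind it; z points along the fingers, x is the direction in which the jaws open and shut, and the axes are right-handed (so a half turn about z gives the same grasp; the last joint's range is limited). The gripper opens to 88 mm and grips with 3 to 60 N. Pads are 18 mm wide; open, the fingers measure 123 mm over their backs; the gripper's body (75 mm by 187 mm) begins 45 mm behind the grasp point.
Start: joints at [-1.128, 0.689, -0.195, 1.565, 0.157, 0.902, -0.215], TCP at [0.248, 0.574, 0.25] pointing down, gripper open.
Joint ranges: [-3.01, 3.01], [-0.46, 2.08], [-1.47, 1.51], [0.13, 2.56], [-1, 4.14], [0.04, 2.09], [-2.66, 2.66]. Speed limits (rad/s): [2.57, 2.57, 3.14, 3.14, 3.14, 3.14, 3.14].

### API

Orientations are given as a unit quaternion [x, y, z, w].
In Python, from plant import r, vision, order, nets gives the robot as it stands.
- The arm moves only by the tool send_rows, never from a script. Its argument "series" is a list of rows, each an object with "delta_pos": the shift along the tool's x, y, z in cm, a list of three; "turn": the turn about the tool's z in degrees; "jaw": the closure, from 0 (fully open) to 1 (shut). In form: [{"delta_pos": [x, y, z], "turn": turn, "jaw": jaw}, ...]. A call has 1 to 8 rows; each row is the pose to reach, as a shift and turn from the pose commanded when the call began, along the tool's axes at that moment; what a row does not reach only later rows make up. A row lasts 1/12 s, in which the tool goes at most 41.7 mm and 7.16 degrees, less where a joint would pass 70% of its speed; a pose out of reach is approached as far as the arm can. A call with a gripper value outside its range is refused whole. The fingers move at their own pace and stop on an object; "force" is the grip in N (left out, the last holds). Time passes only in rows, so rows that repeat a pose let the fingers close. It gives the time, the measured TCP pose, the force and the opening at its end, in the units of the state.
- r.get_state(): the state, without advancing time (a new reading comes with each control period).
- vision.snapshot(name): name is "scene" or "top"; returns the picture (400x640x3 uint8, blue, green, red); there is no depth.
- vision.camera_params(name): a dict with "intrinsics" (3x3 intrinsics, pixels), "extrinsics" (4x4, takes a point from world to camera coordinates). Camera axes: x right, y down, z forward; pixel columns grow to the right and rows downward; lengths in m; the calibration is good to about 2 mm. A picture is of the moment at which its call begins. camera_params takes no time and is no camera call.
- order.finish_job(): hands the job in, once; it reports no verdict.
Trained networks look in the newest picture that a camera, given by its name, has taken for a name from the list of things; names that differ only in an ending like _2 or _b are one class to them, and where a whole thing is asked for, a point or a joint stands for the part that bears it (a point fixed in the world has none). Each returns a list of dicts, best first, with "score" (0 to 1); they miss things now and then, are a little off and sometimes report something else, mostly with a low value. They report only what shows in the picture. A call takes as long as a camera call. They do not tell look-alikes from the thing itself.
- nets.boxes_of(camera, label): "location" ([row, column] as shares, 0 to 1, of the picture: columns of its width, rows of its height, amid what is visible of it).
- nets.trace(camera, label): "region" (400x640 bool, what is visible of it) and "location" ([row, column] as shares, 0 to 1, of the picture: columns of its width, rows of its height, amid what is visible of it).
The state is a dict: "clock": time; "q": joint angles; "qd": joint speeds; "joint_torque": joint torques, N m; "tool_pos": TCP position; "eef_rot": TCP orientation; "contact_force": force on the tool from outside, world axes, zero at the start; "moment": the same for the moment, N m; "opening": opening from 0.0 (shut) to 1.0 (fully open).
Only numpy, scipy, OpenCV 4.12 (cv2) and the standard library are available. Lean on these libraries where they do the work, as an engineer would, in place of code of your own. Each camera call takes 0.05 s, during which the arm holds its last target.

### The job

Open the lid of the grey kit case until it rests back on its stop, then lift the metal flap inside it right over until it too rests on its stop, and draw out the spare welding filter plate hidden underneath. Hold the plate up to the bench lamp to check its glass: upright with its long edges level, its face square to the lamp, centred on the lens and about 10 cm in front of it, without touching the lamp. Finish while still holding it there, with the lid and flap left open; leave the other things on the bench and in the case where they are.

Things in the scene. Friction and masses are not known exactly. Their poses are not given: they have to be found in the camera images.
- case: Grey metal kit case, fixed: 170 (own x) by 320 (own y) mm, walls 5 mm, rim 78 mm high. Origin: centre of its underside; x points from its front (handle, robot side) to its back (lid hinge), y to its left, z up. A divider (68 mm high) at own y = +15 mm parts the covered well on the left (own y +18 to +155 mm, floor 12 mm up) from the open tray on the right.
- lid (a joint): Lid angle: 0 closed, 1.8 rad resting open on its stop, leaning back past upright. No latch or spring; 0.4 to 0.7 kg; it falls shut below about 1.4 rad and, above that, back onto the stop (damped). The lid is a 26 mm deep tray; its top is 104 mm above the bench when closed.
- lid_handle (a point): Centre of the lid's handle: round steel bar, 10 mm diameter, 100 mm long along the case's y, on an arm at each end 36 mm in front of the lid's front face (31 mm clear gap). 91 mm above the bench when closed; at 1.8 rad it stands on top of the raised lid, 276 mm above the bench. Axes turn with the lid; as the case's when closed.
- lid_hinge (a point): Middle of the lid's hinge line, along the case's rear rim: 85 mm behind the case's centre, 78 mm above the bench; the line runs along the case's y. The handle is 206 mm from it (closed: 206 mm in front and 13 mm above).
- flap (a joint): Inner flap angle: 0 closed (level), 1.95 rad resting open on its stop, leaning out over the case's left wall. No latch or spring; 0.2 kg; falls shut below about 1.5 rad, stays on its stop once there.
- flap_pull (a point): Centre of the flap's pull: round steel bar, 10 mm diameter, 80 mm long along the case's x, on an arm at each end 36 mm beyond the flap's free right-hand edge (31 mm clear gap), over the tray. Closed: 72 mm above the bench, own x -20, y -19 mm of the case. It swings up and to the case's left, ending 232 mm above the bench. Flap: 154 by 136 mm sheet, 4 mm thick.
- flap_hinge (a point): Point of the flap's hinge line straight across from the pull: on the inside of the case's left wall (own x = -20, y = +153 mm), 72 mm above the bench; the line runs along the case's x. The pull is 172 mm from it.
- plate_center (a point): Centre of the spare filter plate: dark glass in an aluminium frame, 108 mm long (own y), 51 high (own z), 10 thick (own x, square to its face), about 0.1 kg, loose. It stands on its long edge under the flap, along the case's y, top edge 63 mm above the bench; 40 mm high guide blocks hold only its ends. Its middle 75 mm is free, with 50 mm of room in front and behind.
- lamp_lens (a point): Centre of the lens of a small bench lamp fixed to the bench: a round head 74 mm in diameter and 50 mm long on a post, lens 190 mm above the bench. Its own x axis points level into the lamp, so the light shines along own -x; y is sideways and z up. The target for the plate's centre is about 100 mm out from the lens along own -x.
- lamp: The whole bench lamp, fixed: base 110 by 130 mm behind the lens, post 75 mm behind the lens. Origin on the bench straight under the lens, axes as for the lens.
- brush: Small brush, 130 mm long, lying in the case's tray. Leave it.
- tin: Small round metal tin, 34 mm diameter, 42 mm high, standing in the case's tray. Leave it.
- hammer: Hammer lying on the bench, 280 mm long. Leave it.
- wrench: Wrench lying on the bench, 190 mm long. Leave it.
- can: Green paint can, 66 mm diameter, 115 mm high, on the bench. Leave it.
- square: L-shaped red holding magnet, about 90 mm, 25 mm high, on the bench. Leave it.
- bottle: White plastic bottle, 60 mm diameter, 170 mm high, on the bench. Leave it.
- angle: Off-cut of steel angle, 300 mm long, 40 mm high, on the bench beyond the case. Leave it.
There are look-alikes about, which are no part of the job. There is more than one size of the lamp; the one meant has the size given above.

How it is judged:
On the way, in this order (a step that is already met when the one before it is completed fails the run):
1. the lid rests open on its stop (value of joint lid above 1.7 rad and value of joint flap below 0.5 rad), for 0.2 s.
2. the flap rests open on its stop, the plate still in its slots (value of joint flap above 1.85 rad and height (world z) of plate_center below 0.06 m), for 0.2 s.
3. the plate is drawn out, gripped, above the case (height (world z) of plate_center above 0.115 m and contact force between the fingers and plate above 1 N and contact force between plate and case below 0.3 N), for 0.2 s.
At the end, for the whole second after the job is handed in: Plate held still by the gripper alone, centre 60-150 mm out from the lens and within 30 mm of its axis, face within 0.3 rad of square to the light, within 0.25 rad of upright; lid (over 1.7 rad) and flap (over 1.85 rad) resting open (x of plate_center in the frame of lamp_lens between -0.15 and -0.06 m and y of plate_center in the frame of lamp_lens between -0.03 and 0.03 m and z of plate_center in the frame of lamp_lens between -0.03 and 0.03 m and angle between the x axis of plate_center and the x axis of lamp_lens, either way round below 0.3 rad and (angle between plate_center's own z axis and vertical below 0.25 rad or angle between plate_center's own z axis and vertical above 2.89 rad) and contact force between the fingers and plate above 1 N and linear speed of plate below 0.03 m/s and contact force between plate and case below 0.3 N and contact force between plate and lamp below 0.3 N and value of joint lid above 1.7 rad and value of joint flap above 1.85 rad); the arm keeps its last pose, push and grip.
It fails at once if the lamp is touched (contact force between any of the arm, the fingers, plate and lamp above 1 N).
It fails at once if another thing is shifted (distance of any of brush, tin, hammer, wrench, can, square, bottle, angle from where it was at the start of the episode above 0.03 m).
It also fails if it takes over 72 s, if anything falls off the work surface, if the arm or the gripper's body presses on something with over 40 N, if the wrist force passes 120 N, or if a joint passes its speed limit or range.

## Working session

There is one attempt and no reset: what is moved stays moved. The work goes in short steps, Python scripts to look and compute and a tool call to move; the robot and the scene stay as the last step left them, time stands still between calls to the robot, and variables do not carry over. Pictures are saved under pics/ and viewed, and the job is handed in when it is done.

Besides the shell and the picture viewer there is one more tool, called after "Request:" by a JSON object that holds its "op" and its "data", one argument or row to a line. send_rows: Moves the arm, as the interface text tells. Its arguments: {"type":"object","properties":{"series":{"type":"array"},"force":{"type":"number"}},"required":["series"]}

```bash
ls; mkdir -p pics; python3 - <<'E'
from plant import r, vision, order, nets
import cv2
print(r.get_state())
for n in("scene","top"):
    im=vision.snapshot(n); cv2.imwrite(f"pics/{n}0.png",im); print(n,vision.camera_params(n))
E
```

```text
pics
{'clock': 0.0, 'q': array([-1.12818654,  0.6899631 , -0.19452488,  1.56635594,  0.15732778,
        0.90250404, -0.21512044]), 'qd': array([ 1.12840826e-05, -5.52215652e-05, -1.35303693e-04,  8.24658864e-04,
       -1.32895693e-03, -5.08848969e-04,  2.37931589e-04]), 'joint_torque': array([-6.50685820e-05, -5.27559364e+01, -1.26682542e+00, -1.53434694e+01,
       -5.25655900e-02,  6.48788817e-03,  1.69249834e-04]), 'tool_pos': array([0.24824832, 0.57290872, 0.24892016]), 'eef_rot': array([ 8.35892554e-01,  5.48892336e-01, -7.22697605e-04,  5.65166181e-04]), 'contact_force': array([ 1.22237007, -0.00988711, -0.33191252]), 'moment': array([-0.00574302, -0.03989461, -0.02943857]), 'opening': 1.0018331136530811}
scene {'intrinsics': array([[425.14890803,   0.        , 317.09273994],
       [  0.        , 425.14890803, 193.06907308],
       [  0.        ,   0.        ,   1.        ]]), 'extrinsics': array([[ 0.55802585,  0.82955373, -0.02116023, -0.31319208],
       [ 0.44268334, -0.31915963, -0.837955  , -0.08467985],
       [-0.70188219,  0.45823327, -0.54532894,  1.53002771],
       [ 0.        ,  0.        ,  0.        ,  1.        ]])}
top {'intrinsics': array([[385.88476156,   0.        , 315.03504312],
       [  0.        , 385.88476156, 197.97374197],
       [  0.        ,   0.        ,   1.        ]]), 'extrinsics': array([[-0.02771862, -0.99930799,  0.02480368,  0.03442378],
       [-0.98850918,  0.0237136 , -0.14928919,  0.48526504],
       [ 0.1485977 , -0.02865675, -0.98848243,  1.16186384],
       [ 0.        ,  0.        ,  0.        ,  1.        ]])}
```

View pics/scene0.png

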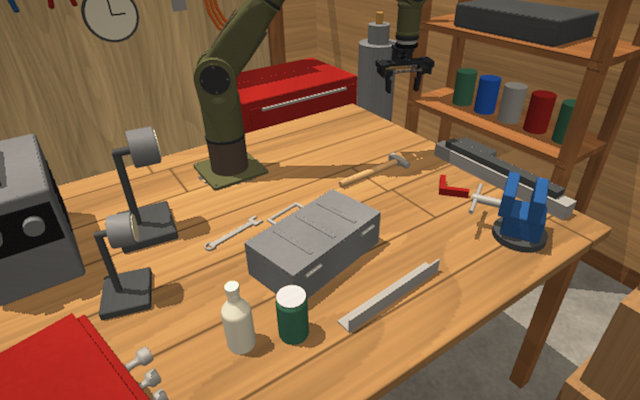

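View pics/top0.png

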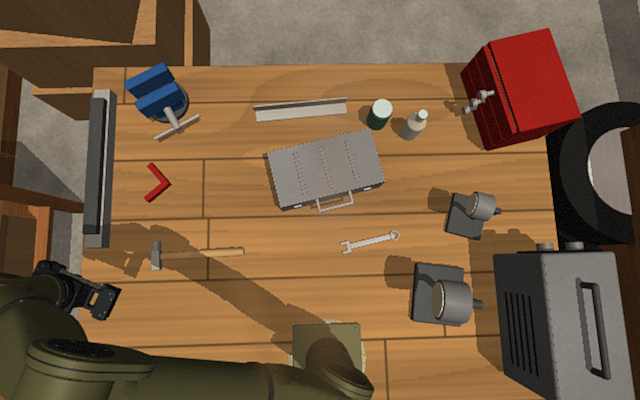

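```bash
cat > h.py <<'E'
from plant import r, vision, order, nets
import cv2, numpy as np
P={n:vision.camera_params(n) for n in("scene","top")}
def proj(n,X):
    X=np.atleast_2d(X); K,E=P[n]["intrinsics"],P[n]["extrinsics"]
    c=X@E[:3,:3].T+E[:3,3]; u=c@K.T; return u[:,:2]/u[:,2:]
def ray(n,uv):
    K,E=P[n]["intrinsics"],P[n]["extrinsics"]; R=E[:3,:3]
    d=R.T@np.linalg.solve(K,[uv[0],uv[1],1.]); return -R.T@E[:3,3],d/np.linalg.norm(d)
def atz(n,uv,z):
    o,d=ray(n,uv); return o+d*(z-o[2])/d[2]
def tri(a,b):
    (o1,d1),(o2,d2)=ray("scene",a),ray("top",b)
    A=np.stack([d1,-d2],1); t=np.linalg.lstsq(A,o2-o1,rcond=None)[0]
    p,q=o1+d1*t[0],o2+d2*t[1]; return (p+q)/2,np.linalg.norm(p-q)
E
python3 - <<'E'
from h import *
for n in("scene","top"):
    im=vision.snapshot(n)
    for l in("case","lid_handle","lid","lamp_lens","lamp","tin"):
        o=nets.trace(n,l)
        print(n,l)
        for d in o[:4]:
            m=d["region"]; ys,xs=np.where(m)
            print("  ",round(d["score"],2),"px",round(d["location"][1]*640,1),round(d["location"][0]*400,1),m.sum(),xs.min(),xs.max(),ys.min(),ys.max())
            if l in("lid","lid_handle","lamp"):
                np.save(f"pics/{n}_{l}_{o.index(d) if 0 else int(xs.mean())}.npy",m)
im=vision.snapshot("top");cv2.imwrite("pics/a.png",cv2.resize(im[110:330,240:540],None,fx=2.6,fy=2.6,interpolation=cv2.INTER_CUBIC))
im=vision.snapshot("scene");cv2.imwrite("pics/b.png",cv2.resize(im[110:330,80:400],None,fx=2.5,fy=2.5,interpolation=cv2.INTER_CUBIC))
E
```

```text
scene case
   0.54 px 310.7 232.3 6523 246 380 190 282
scene lid_handle
   0.72 px 308.5 236.2 6581 245 380 190 282
   0.71 px 374.8 169.0 618 339 410 154 187
scene lid
   0.74 px 309.2 236.6 6520 245 380 190 284
   0.65 px 451.3 193.2 336 439 469 176 197
scene lamp_lens
   0.77 px 145.8 204.5 3275 113 178 127 253
   0.63 px 119.7 280.2 3535 94 151 212 320
scene lamp
   0.94 px 121.5 277.7 3669 94 152 213 319
   0.6 px 146.1 206.2 3430 112 179 127 253
scene tin
top case
   0.58 px 324.4 167.0 6566 268 384 128 211
   0.42 px 327.9 168.8 6221 268 385 128 211
top lid_handle
   0.55 px 325.9 167.9 6480 268 385 127 211
top lid
   0.6 px 326.3 167.1 6416 268 384 128 212
top lamp_lens
   0.85 px 438.7 297.0 3364 411 483 262 325
   0.64 px 470.7 211.6 1929 445 501 190 238
top lamp
   0.84 px 444.7 297.2 3364 411 483 263 325
   0.55 px 471.3 212.8 1759 446 501 192 238
top tin
   0.71 px 327.6 166.6 6506 268 385 127 211
```

View pics/a.png

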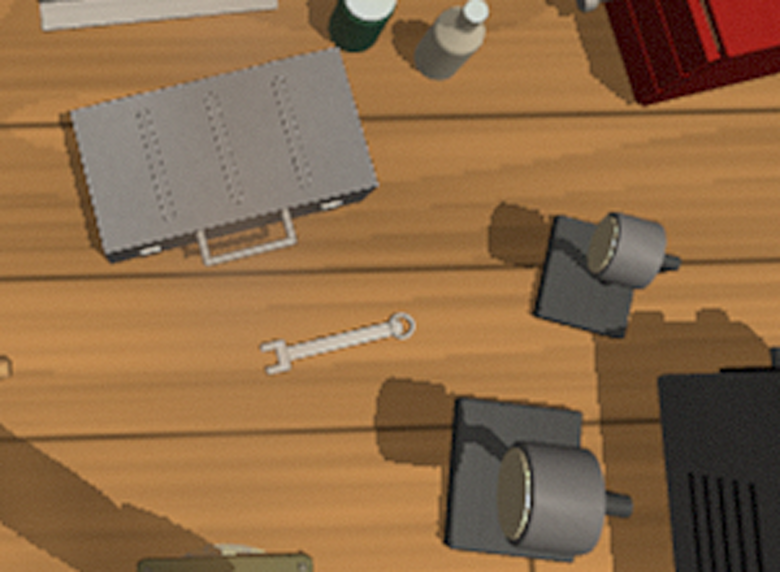

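View pics/b.png

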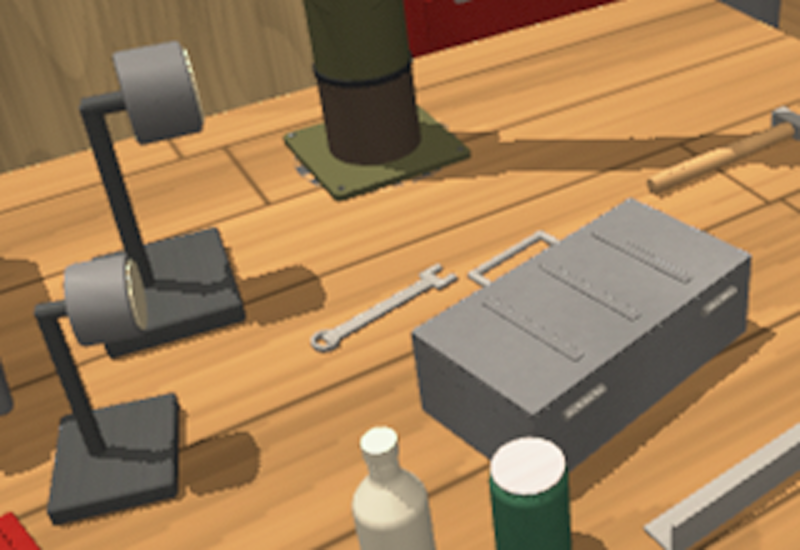

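```bash
python3 - <<'E'
from h import *
T=lambda u,v:(240+u/2.6,110+v/2.6)
S=lambda u,v:(80+u/2.5,110+v/2.5)
for nm,s,t in [("A small front",S(135,293),T(603,250)),("B big",S(193,88),T(513,492))]:
    print(nm,tri(s,t))
# base corners at z~0.0 top
for nm,c in [("A",[(557,216),(637,240),(627,337),(533,312)]),("B",[(458,398),(582,411),(575,560),(445,545)])]:
    pts=[atz("top",T(*k),0.015) for k in c]; print(nm,np.round(pts,3).tolist(),[round(np.linalg.norm(pts[i]-pts[(i+1)%4]),3) for i in range(4)])
for c in [[S(50,523),S(178,462),S(173,395),S(62,440)]]:
    print(np.round([atz("scene",k,0.015) for k in c],3).tolist())
cs=[atz("top",T(*k),.104) for k in [(72,113),(340,48),(377,186),(107,252)]]
c2=[atz("scene",S(*k),.104) for k in [(750,256),(533,413),(413,335),(632,198)]]
print(np.round(cs,3).tolist(),np.round(c2,3).tolist())
for c in(cs,c2): print([round(np.linalg.norm(c[i]-c[(i+1)%4]),3) for i in range(4)], np.mean(c,0))
# handle ends
print([atz("top",T(*k),.091) for k in[(209,262),(297,240)]],[atz("scene",S(*k),.091) for k in[(475,276),(543,237)]])
E
```

```text
A small front (array([ 0.43075645, -0.39873306,  0.18834447]), np.float64(0.0033139764880637827))
B big (array([ 0.19539713, -0.26314369,  0.25499908]), np.float64(0.003111321447260333))
A [[0.494, -0.424, 0.015], [0.462, -0.52, 0.015], [0.344, -0.497, 0.015], [0.377, -0.385, 0.015]] [np.float64(0.102), np.float64(0.12), np.float64(0.117), np.float64(0.123)]
B [[0.278, -0.287, 0.015], [0.258, -0.435, 0.015], [0.087, -0.412, 0.015], [0.109, -0.26, 0.015]] [np.float64(0.149), np.float64(0.172), np.float64(0.153), np.float64(0.171)]
[[0.476, -0.525, 0.015], [0.468, -0.41, 0.015], [0.371, -0.388, 0.015], [0.373, -0.495, 0.015]]
[[0.613, 0.161, 0.104], [0.684, -0.15, 0.104], [0.52, -0.185, 0.104], [0.452, 0.123, 0.104]] [[0.619, 0.162, 0.104], [0.687, -0.145, 0.104], [0.531, -0.184, 0.104], [0.455, 0.128, 0.104]]
[np.float64(0.319), np.float64(0.167), np.float64(0.315), np.float64(0.165)] [ 0.56709785 -0.01275949  0.104     ]
[np.float64(0.314), np.float64(0.161), np.float64(0.321), np.float64(0.167)] [ 0.57315179 -0.00969526  0.104     ]
[array([0.43923511, 0.00875055, 0.091     ]), array([ 0.46195953, -0.09230719,  0.091     ])] [array([ 0.46600824, -0.08255888,  0.091     ]), array([0.44635543, 0.0134319 , 0.091     ])]
```

```bash
cat >> h.py <<'E'
from scipy.optimize import least_squares
from scipy.spatial.transform import Rotation as Ro
def case_pt(c,p):  # c=(x,y,yaw)
    p=np.atleast_2d(p); co,s=np.cos(c[2]),np.sin(c[2])
    return np.c_[c[0]+co*p[:,0]-s*p[:,1], c[1]+s*p[:,0]+co*p[:,1], p[:,2]]
def delta(pos,yaw_deg,st=None):
    """tool shift cm + turn deg to world TCP pos, tool-x yaw (mod 360)"""
    st=st or r.get_state(); R=Ro.from_quat(st["eef_rot"]).as_matrix()
    yaw=np.degrees(np.arctan2(R[1,0],R[0,0]))
    t=(yaw-yaw_deg+180)%360-180
    return np.round(R.T@(np.array(pos)-st["tool_pos"])*100,2), round(t,1)
def st():
    s=r.get_state(); R=Ro.from_quat(s["eef_rot"]).as_matrix()
    print("t",round(s["clock"],2),"p",s["tool_pos"].round(4),"yaw",round(np.degrees(np.arctan2(R[1,0],R[0,0])),1),"zt",R[:,2].round(3),"F",s["contact_force"].round(1),"op",round(s["opening"],3),"q",s["q"].round(2))
E
python3 - <<'E'
from h import *
T=lambda u,v:(240+u/2.6,110+v/2.6)
S=lambda u,v:(80+u/2.5,110+v/2.5)
M=np.array([[.085,.16,.104],[.085,-.16,.104],[-.085,-.16,.104],[-.085,.16,.104],[-.121,.05,.091],[-.121,-.05,.091]])
ut=np.array([T(*k) for k in [(72,113),(340,48),(377,186),(107,252),(209,262),(297,240)]])
us=np.array([S(*k) for k in [(750,256),(533,413),(413,335),(632,198),(543,237),(475,276)]])
f=lambda c:np.r_[(proj("top",case_pt(c,M))-ut).ravel(),(proj("scene",case_pt(c,M))-us).ravel()]
o=least_squares(f,[.57,-.01,.22],loss="soft_l1"); c=o.x; print(c,np.degrees(c[2]),f(c).reshape(-1,2).round(1).tolist())
np.save("case.npy",c)
h=case_pt(c,[-.121,0,.091])[0]; print("handle",h)
st()
print(delta([h[0],h[1],.25],np.degrees(c[2])),delta([h[0],h[1],.083],np.degrees(c[2])))
for nm,cv in (("top",1),("scene",1)):
    im=vision.snapshot(nm)
    W=np.array([[a,b,z] for z in(0.,.104) for a,b in((.085,.16),(.085,-.16),(-.085,-.16),(-.085,.16))])
    q=proj(nm,case_pt(c,W)); 
    for k in range(0,8,4): cv2.polylines(im,[np.round(q[k:k+4]*16).astype(int)],True,(0,255,0),1,cv2.LINE_AA,4)
    q=proj(nm,case_pt(c,[[-.085,.05,.091],[-.121,.05,.091],[-.121,-.05,.091],[-.085,-.05,.091]])); cv2.polylines(im,[np.round(q*16).astype(int)],False,(0,0,255),1,cv2.LINE_AA,4)
    cv2.imwrite(f"pics/ov_{nm}.png",cv2.resize(im[110:310,220:420],None,fx=3,fy=3))
a=cv2.imread("pics/ov_top.png");b=cv2.imread("pics/ov_scene.png");cv2.imwrite("pics/ov.png",cv2.resize(np.hstack([a,b]),(800,400)))
E
```

```text
[ 0.57001814 -0.01065811  0.22321292] 12.789158014320845 [[-1.2, -1.5], [-0.9, -1.4], [0.3, -0.9], [-1.2, 0.1], [-0.9, -0.6], [-2.1, -0.3], [0.1, -0.6], [-1.0, 0.9], [-2.1, -1.5], [-1.1, -0.4], [-1.7, -0.6], [-1.8, -0.1]]
handle [ 0.45202    -0.03744315  0.091     ]
t 0.9 p [0.2484 0.5735 0.2498] yaw 66.6 zt [ 0.  0. -1.] F [ 0.1 -0.2 -0.6] op 1.003 q [-1.13  0.69 -0.19  1.57  0.16  0.9  -0.22]
(array([-4.797e+01,  4.297e+01, -3.000e-02]), np.float64(53.8)) (array([-47.97,  42.97,  16.67]), np.float64(53.8))
```

View pics/ov.png

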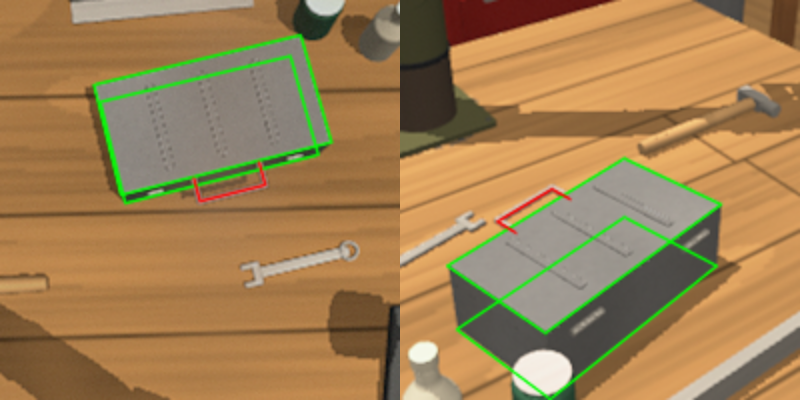

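Request:
{"op": "send_rows", "data": {
  "series": [
    {"delta_pos":[-2,1.8,0],"turn":2,"jaw":0},
    {"delta_pos":[-5,4.4,0],"turn":7,"jaw":0},
    {"delta_pos":[-8,7.1,0],"turn":14,"jaw":0.2},
    {"delta_pos":[-11,9.8,0],"turn":20,"jaw":0.4},
    {"delta_pos":[-14,12.5,0],"turn":27,"jaw":0.6},
    {"delta_pos":[-17,15.2,0],"turn":33,"jaw":0.73},
    {"delta_pos":[-20,17.9,0],"turn":39,"jaw":0.73},
    {"delta_pos":[-23,20.6,0],"turn":45,"jaw":0.73}
  ]
}}

```text
clock: 1.67
tool_pos: [0.3464, 0.279, 0.25]
eef_rot: [0.983, 0.185, 0.0, -0.0]
contact_force: [1.3, -0.1, -0.4]
opening: 0.571
```

```bash
python3 - <<'E'
from h import *
c=np.load("case.npy");h=case_pt(c,[-.121,0,.091])[0];st();print(delta([h[0],h[1],.22],np.degrees(c[2])))
E
```

```text
t 1.67 p [0.3464 0.279  0.25  ] yaw 21.3 zt [ 0.001  0.001 -1.   ] F [ 1.3 -0.1 -0.4] op 0.571 q [-0.78  0.46 -0.    2.09  0.    0.59 -0.41]
(array([-1.66, 33.32,  2.99]), np.float64(8.5))
```

Request:
{"op": "send_rows", "data": {
  "series": [
    {"delta_pos":[-0.2,4,0.4],"turn":1,"jaw":0.73},
    {"delta_pos":[-0.4,8,0.8],"turn":3,"jaw":0.73},
    {"delta_pos":[-0.6,12,1.2],"turn":5,"jaw":0.73},
    {"delta_pos":[-0.8,16,1.6],"turn":7,"jaw":0.73},
    {"delta_pos":[-1,20,2],"turn":8.5,"jaw":0.73},
    {"delta_pos":[-1.2,24,2.4],"turn":8.5,"jaw":0.73},
    {"delta_pos":[-1.4,28,2.7],"turn":8.5,"jaw":0.73},
    {"delta_pos":[-1.6,31,3],"turn":8.5,"jaw":0.73}
  ]
}}

```text
clock: 2.33
tool_pos: [0.4461, -0.017, 0.2198]
eef_rot: [0.994, 0.112, 0.001, 0.001]
contact_force: [-1.2, 0.5, 0.2]
opening: 0.268
```

Request:
{"op": "send_rows", "data": {
  "series": [
    {"delta_pos":[0,1.5,0],"turn":0,"jaw":0.73},
    {"delta_pos":[0,2.3,1],"turn":0,"jaw":0.73},
    {"delta_pos":[0,2.3,3],"turn":0,"jaw":0.73},
    {"delta_pos":[0,2.3,4],"turn":0,"jaw":0.73},
    {"delta_pos":[0,2.3,4],"turn":0,"jaw":0.73}
  ]
}}

```text
clock: 2.75
tool_pos: [0.4495, -0.0362, 0.1783]
eef_rot: [0.994, 0.114, -0.001, -0.0]
contact_force: [-0.6, -0.7, 0.1]
opening: 0.272
```

```bash
python3 - <<'E'
from h import *
c=np.load("case.npy");h=case_pt(c,[-.121,0,.091])[0];st();print(h,delta([h[0],h[1],.083],np.degrees(c[2])))
for nm in ("top","scene"):
    im=vision.snapshot(nm)
    q=proj(nm,[r.get_state()["tool_pos"]])[0]; print(nm,q)
    x,y=int(q[0])-66,int(q[1])-50
    cv2.imwrite(f"pics/c_{nm}.png",cv2.resize(im[y:y+100,x:x+133],(400,300),interpolation=cv2.INTER_CUBIC))
cv2.imwrite("pics/c.png",np.hstack([cv2.imread(f"pics/c_{n}.png") for n in("top","scene")]))
E
```

```text
t 2.75 p [ 0.4495 -0.0362  0.1783] yaw 13.1 zt [-0.003  0.    -1.   ] F [-0.6 -0.7  0.1] op 0.272 q [-0.    0.6  -0.03  2.15  0.04  0.4   0.16]
[ 0.45202    -0.03744315  0.091     ] (array([0.24, 0.19, 9.53]), np.float64(0.3))
top [337.88491675 202.68697177]
scene [280.20219856 183.60031843]
```

View pics/c.png

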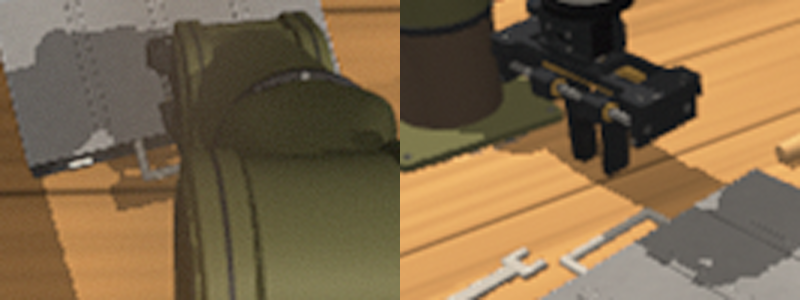

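Request:
{"op": "send_rows", "data": {
  "series": [
    {"delta_pos":[0.25,0.2,2],"turn":0,"jaw":0.73},
    {"delta_pos":[0.25,0.2,4.5],"turn":0,"jaw":0.73},
    {"delta_pos":[0.25,0.2,6.5],"turn":0,"jaw":0.73},
    {"delta_pos":[0.25,0.2,8],"turn":0,"jaw":0.73},
    {"delta_pos":[0.25,0.2,9.2],"turn":0,"jaw":0.73},
    {"delta_pos":[0.25,0.2,9.3],"turn":0,"jaw":0.73}
  ]
}}

```text
clock: 3.35
tool_pos: [0.4533, -0.0369, 0.0858]
eef_rot: [0.993, 0.114, -0.001, -0.0]
contact_force: [0.2, -0.3, 0.1]
opening: 0.272
```

```bash
python3 - <<'E'
from h import *
st()
for nm in ("top","scene"):
    im=vision.snapshot(nm)
    q=proj(nm,[r.get_state()["tool_pos"]])[0]; print(nm,q)
    x,y=int(q[0])-66,int(q[1])-50
    cv2.imwrite(f"pics/c_{nm}.png",cv2.resize(im[y:y+100,x:x+133],(400,300),interpolation=cv2.INTER_CUBIC))
cv2.imwrite("pics/c2.png",np.hstack([cv2.imread(f"pics/c_{n}.png") for n in("top","scene")]))
E
```

```text
t 3.35 p [ 0.4533 -0.0369  0.0858] yaw 13.1 zt [-0.001  0.    -1.   ] F [ 0.2 -0.3  0.1] op 0.272 q [-0.01  0.79 -0.01  2.2   0.06  0.15  0.15]
top [335.6050148  205.80717011]
scene [282.74666727 213.4464061 ]
```

View pics/c2.png

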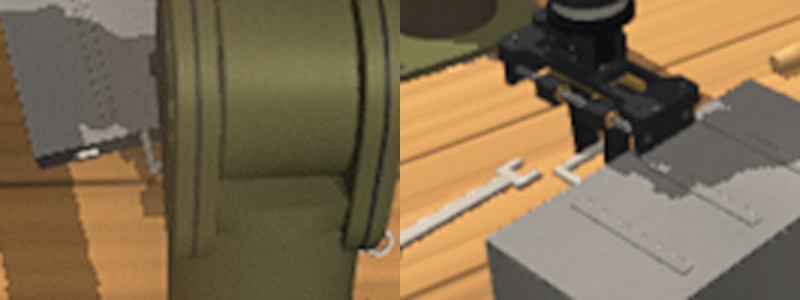

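Fingers straddle the bar (scene ≈ (283,213)). Close on it.

Request:
{"op": "send_rows", "data": {
  "series": [
    {"delta_pos":[0,0,0],"turn":0,"jaw":0.9},
    {"delta_pos":[0,0,0],"turn":0,"jaw":1},
    {"delta_pos":[0,0,0],"turn":0,"jaw":1},
    {"delta_pos":[0,0,0],"turn":0,"jaw":1}
  ],
  "force": 25
}}

```text
clock: 3.78
tool_pos: [0.4516, -0.0379, 0.0876]
eef_rot: [0.994, 0.114, -0.001, 0.0]
contact_force: [-4.8, -1.2, 7.0]
opening: 0.101
```

```bash
python3 - <<'E'
from h import *
st()
# arc deltas (tool x=case x forward, tool z down) relative to closed
for th in np.arange(0,1.81,.1):
    a=np.pi-np.arctan2(13,206-0)-th; R=20.64
    x0,z0=R*np.cos(np.pi-np.arctan2(13,206)),R*np.sin(np.pi-np.arctan2(13,206))
    print(round(th,2),round(R*np.cos(a)-x0,1),round(-(R*np.sin(a)-z0),1))
E
```

```text
t 3.78 p [ 0.4516 -0.0379  0.0876] yaw 13.0 zt [-0.003 -0.001 -1.   ] F [-4.8 -1.2  7. ] op 0.101 q [-0.01  0.79 -0.01  2.2   0.06  0.15  0.15]
0.0 0.0 -0.0
0.1 0.2 -2.0
0.2 0.7 -4.1
0.3 1.3 -6.0
0.4 2.1 -7.9
0.5 3.1 -9.7
0.6 4.3 -11.4
0.7 5.7 -13.0
0.8 7.2 -14.4
0.9 8.8 -15.6
1.0 10.6 -16.7
1.1 12.4 -17.6
1.2 14.3 -18.4
1.3 16.3 -18.9
1.4 18.4 -19.2
1.5 20.4 -19.3
1.6 22.5 -19.3
1.7 24.5 -19.0
1.8 26.5 -18.5
```

Request:
{"op": "send_rows", "data": {
  "series": [
    {"delta_pos":[-0.1,0,-1],"turn":0,"jaw":1},
    {"delta_pos":[0,0,-2],"turn":0,"jaw":1},
    {"delta_pos":[0.2,0,-3],"turn":0,"jaw":1},
    {"delta_pos":[0.5,0,-4.1],"turn":0,"jaw":1},
    {"delta_pos":[0.8,0,-5],"turn":0,"jaw":1},
    {"delta_pos":[1.1,0,-6],"turn":0,"jaw":1},
    {"delta_pos":[1.5,0,-7],"turn":0,"jaw":1},
    {"delta_pos":[1.9,0,-7.9],"turn":0,"jaw":1}
  ]
}}

```text
clock: 4.45
tool_pos: [0.4716, -0.0333, 0.1671]
eef_rot: [0.994, 0.114, 0.0, 0.0]
contact_force: [1.6, -1.5, -4.3]
opening: 0.102
```

```bash
python3 - <<'E'
from h import *
st()
im=vision.snapshot("scene");cv2.imwrite("pics/d.png",im[100:350,120:520])
E
```

```text
t 4.45 p [ 0.4716 -0.0333  0.1671] yaw 13.1 zt [ 0. -0. -1.] F [ 1.6 -1.5 -4.3] op 0.102 q [-0.01  0.64 -0.03  2.1   0.04  0.4   0.15]
```

View pics/d.png

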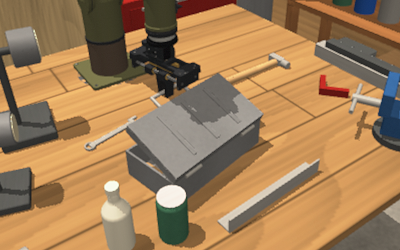

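Request:
{"op": "send_rows", "data": {
  "series": [
    {"delta_pos":[1.0,0,-1.8],"turn":0,"jaw":1},
    {"delta_pos":[2.2,0,-3.5],"turn":0,"jaw":1},
    {"delta_pos":[3.6,0,-5.1],"turn":0,"jaw":1},
    {"delta_pos":[5.1,0,-6.5],"turn":0,"jaw":1},
    {"delta_pos":[6.7,0,-7.7],"turn":0,"jaw":1},
    {"delta_pos":[8.5,0,-8.8],"turn":0,"jaw":1},
    {"delta_pos":[10.3,0,-9.7],"turn":0,"jaw":1},
    {"delta_pos":[12.2,0,-10.5],"turn":0,"jaw":1}
  ]
}}

```text
clock: 5.17
tool_pos: [0.5893, -0.0065, 0.2732]
eef_rot: [0.994, 0.113, -0.001, 0.001]
contact_force: [-0.7, -2.0, 0.3]
opening: 0.1
```

Request:
{"op": "send_rows", "data": {
  "series": [
    {"delta_pos":[2,0,-0.5],"turn":0,"jaw":1},
    {"delta_pos":[4.1,0,-0.8],"turn":0,"jaw":1},
    {"delta_pos":[6.1,0,-0.9],"turn":0,"jaw":1},
    {"delta_pos":[8.2,0,-0.9],"turn":0,"jaw":1},
    {"delta_pos":[10.2,0,-0.6],"turn":0,"jaw":1},
    {"delta_pos":[11.6,0,-0.3],"turn":0,"jaw":1},
    {"delta_pos":[11.8,0,-0.2],"turn":0,"jaw":1}
  ]
}}

```text
clock: 5.75
tool_pos: [0.7085, 0.0206, 0.2733]
eef_rot: [0.994, 0.114, 0.003, 0.001]
contact_force: [2.5, -1.6, 4.4]
opening: 0.103
```

```bash
python3 - <<'E'
from h import *
st()
im=vision.snapshot("scene");cv2.imwrite("pics/e.png",im[100:350,120:520])
E
```

```text
t 5.75 p [0.7085 0.0206 0.2733] yaw 13.1 zt [ 0.005 -0.001 -1.   ] F [ 2.5 -1.6  4.4] op 0.103 q [-0.09  0.79 -0.01  1.26  0.01  1.09  0.12]
```

View pics/e.png

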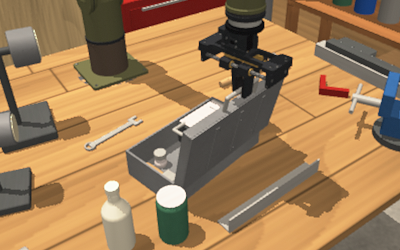

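Request:
{"op": "send_rows", "data": {
  "series": [
    {"delta_pos":[0,0,0],"turn":0,"jaw":0.73},
    {"delta_pos":[0,0,0],"turn":0,"jaw":0.65},
    {"delta_pos":[0,0,-1],"turn":0,"jaw":0.65},
    {"delta_pos":[0,0,-4],"turn":0,"jaw":0.65},
    {"delta_pos":[0,0,-8],"turn":0,"jaw":0.65},
    {"delta_pos":[-4,0,-9],"turn":0,"jaw":0.65},
    {"delta_pos":[-8,0,-9],"turn":0,"jaw":0.65},
    {"delta_pos":[-12,0,-9],"turn":0,"jaw":0.65}
  ]
}}

```text
clock: 6.47
tool_pos: [0.5873, -0.0055, 0.3646]
eef_rot: [0.993, 0.114, 0.002, -0.0]
contact_force: [0.8, -0.9, -0.3]
opening: 0.354
```

```bash
python3 - <<'E'
from h import *
st()
for n in("scene","top"):
    im=vision.snapshot(n);y,x=(130,200) if n=="scene" else (90,240)
    cv2.imwrite(f"pics/f{n}.png",cv2.resize(im[y:y+170,x:x+220],None,fx=3.5,fy=3.5,interpolation=cv2.INTER_CUBIC))
E
```

```text
t 6.47 p [ 0.5873 -0.0055  0.3646] yaw 13.1 zt [ 0.003  0.001 -1.   ] F [ 0.8 -0.9 -0.3] op 0.354 q [-0.06  0.52 -0.02  1.53  0.01  1.09  0.15]
```

View pics/fscene.png

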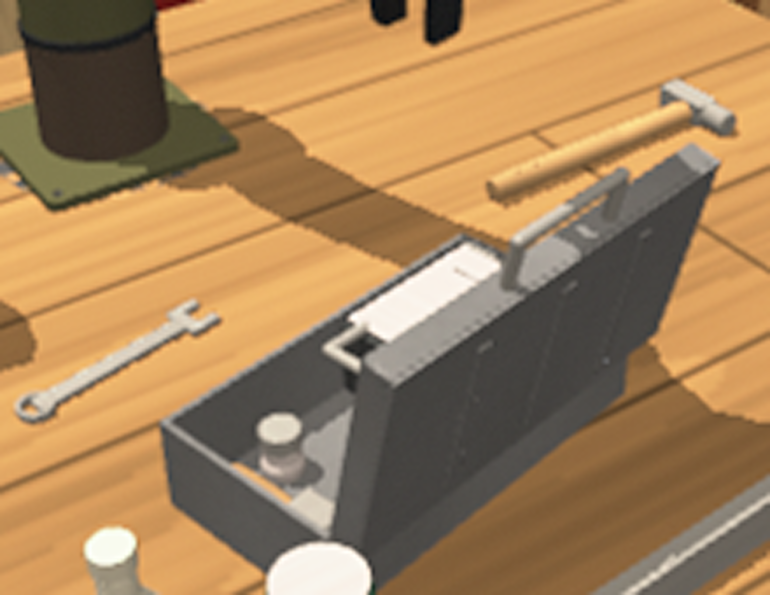

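View pics/ftop.png

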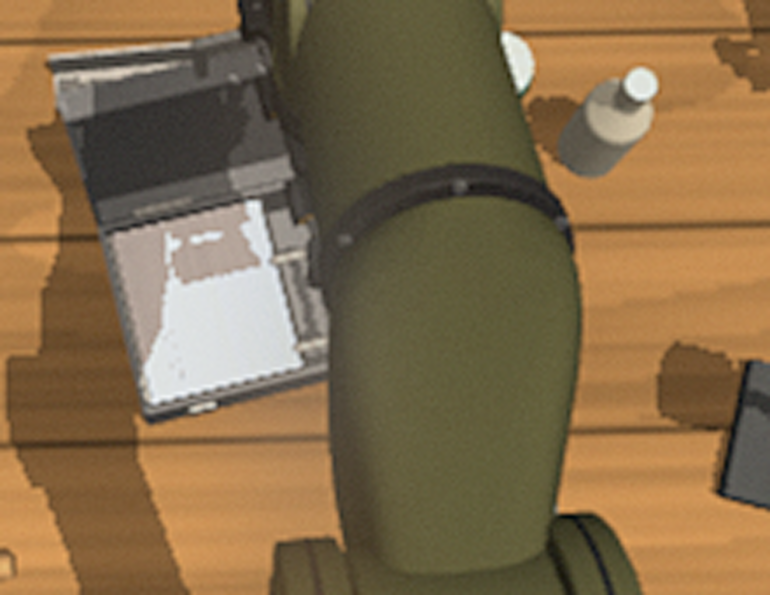

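```bash
python3 - <<'E'
from h import *
c=np.load("case.npy")
print("pull ends scene",proj("scene",case_pt(c,[[-.06,-.019,.072],[.02,-.019,.072],[-.06,.017,.072]])))
print("same top",proj("top",case_pt(c,[[-.06,-.019,.072],[.02,-.019,.072],[-.06,.017,.072]])))
w=atz("scene",(200+281/3.5,130+432/3.5),.05)
co,s=np.cos(c[2]),np.sin(c[2]); d=w[:2]-c[:2]; print("tin own",d[0]*co+d[1]*s,-d[0]*s+d[1]*co)
p=case_pt(c,[-.02,-.019,.072])[0]; print("pull",p,np.degrees(c[2])+90)
print(delta([p[0],p[1],.25],np.degrees(c[2])+90))
E
```

```text
pull ends scene [[293.26833297 230.18233154]
 [315.51670649 243.36685354]
 [303.00077627 223.9329544 ]]
same top [[336.286471   185.99393361]
 [329.5903017  161.01648083]
 [324.79248439 188.85312987]]
tin own -0.03751672215117458 -0.08761354556834469
pull [ 0.55472023 -0.03361402  0.072     ] 102.78915801432085
(array([-2.74,  1.97, 11.23]), np.float64(-89.8))
```

Request:
{"op": "send_rows", "data": {
  "series": [
    {"delta_pos":[-0.4,0.3,0],"turn":-7,"jaw":0.73},
    {"delta_pos":[-0.8,0.6,0],"turn":-14,"jaw":0.73},
    {"delta_pos":[-1.2,0.9,0],"turn":-21,"jaw":0.73},
    {"delta_pos":[-1.6,1.2,0],"turn":-28,"jaw":0.73},
    {"delta_pos":[-2,1.5,1],"turn":-35,"jaw":0.73},
    {"delta_pos":[-2.4,1.7,2],"turn":-42,"jaw":0.73},
    {"delta_pos":[-2.7,2,4],"turn":-49,"jaw":0.73},
    {"delta_pos":[-2.7,2,6],"turn":-56,"jaw":0.73}
  ]
}}

```text
clock: 7.23
tool_pos: [0.5667, -0.0319, 0.3035]
eef_rot: [0.822, 0.569, 0.001, 0.001]
contact_force: [0.3, -0.4, 0.0]
opening: 0.268
```

Request:
{"op": "send_rows", "data": {
  "series": [
    {"delta_pos":[0,0,2],"turn":-7,"jaw":0.73},
    {"delta_pos":[0,0,4],"turn":-14,"jaw":0.73},
    {"delta_pos":[0,0,6],"turn":-21,"jaw":0.73},
    {"delta_pos":[0,0,8],"turn":-28,"jaw":0.73},
    {"delta_pos":[0,0,10],"turn":-34,"jaw":0.73},
    {"delta_pos":[0,0,12],"turn":-34,"jaw":0.73},
    {"delta_pos":[0,0,13],"turn":-34,"jaw":0.73}
  ]
}}

```text
clock: 7.82
tool_pos: [0.5658, -0.0314, 0.1712]
eef_rot: [0.622, 0.783, -0.001, -0.001]
contact_force: [-0.5, -0.2, -0.5]
opening: 0.273
```

```bash
python3 - <<'E'
from h import *
c=np.load("case.npy");st()
p=case_pt(c,[-.02,-.019,.072])[0]
print(delta([p[0],p[1],.067],np.degrees(c[2])+90))
for nm in ("top","scene"):
    im=vision.snapshot(nm)
    q=proj(nm,[p])[0]; print(nm,q)
    x,y=int(q[0])-66,int(q[1])-60
    cv2.imwrite(f"pics/c_{nm}.png",cv2.resize(im[y:y+100,x:x+133],(400,300),interpolation=cv2.INTER_CUBIC))
cv2.imwrite("pics/g.png",np.hstack([cv2.imread(f"pics/c_{n}.png") for n in("top","scene")]))
E
```

```text
t 7.82 p [ 0.5658 -0.0314  0.1712] yaw 103.1 zt [-0.003  0.    -1.   ] F [-0.5 -0.2 -0.5] op 0.273 q [ 0.2   0.74 -0.38  1.81  0.41  0.67  1.38]
(array([ 0.03, -1.1 , 10.42]), np.float64(0.3))
top [332.9225805  173.44624963]
scene [304.15363602 236.6330286 ]
```

View pics/g.png

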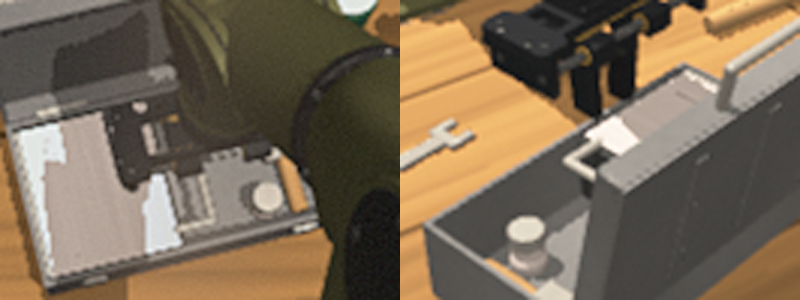

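Request:
{"op": "send_rows", "data": {
  "series": [
    {"delta_pos":[0,-0.5,1],"turn":0,"jaw":0.73},
    {"delta_pos":[0,-1.1,3.5],"turn":0,"jaw":0.73},
    {"delta_pos":[0,-1.1,6],"turn":0,"jaw":0.73},
    {"delta_pos":[0,-1.1,8],"turn":0,"jaw":0.73},
    {"delta_pos":[0,-1.1,9.5],"turn":0,"jaw":0.73},
    {"delta_pos":[0,-1.1,10.4],"turn":0,"jaw":0.73},
    {"delta_pos":[0,-1.1,10.4],"turn":0,"jaw":0.73}
  ]
}}

```text
clock: 8.5
tool_pos: [0.5562, -0.0338, 0.0683]
eef_rot: [0.622, 0.783, -0.0, -0.0]
contact_force: [0.4, 0.0, 0.2]
opening: 0.273
```

```bash
python3 - <<'E'
from h import *
c=np.load("case.npy");st()
p=case_pt(c,[-.02,-.019,.072])[0]
for nm in ("top","scene"):
    im=vision.snapshot(nm)
    q=proj(nm,[p])[0]
    x,y=int(q[0])-66,int(q[1])-60
    cv2.imwrite(f"pics/c_{nm}.png",cv2.resize(im[y:y+100,x:x+133],(400,300),interpolation=cv2.INTER_CUBIC))
cv2.imwrite("pics/g2.png",np.hstack([cv2.imread(f"pics/c_{n}.png") for n in("top","scene")]))
R=17.2
for th in np.arange(0,1.96,.15): print(round(th,2),round(R*(1-np.cos(th)),1),round(-R*np.sin(th),1))
E
```

```text
t 8.5 p [ 0.5562 -0.0338  0.0683] yaw 103.1 zt [-0.001 -0.    -1.   ] F [0.4 0.  0.2] op 0.273 q [ 0.13  0.89 -0.27  1.89  0.51  0.43  1.29]
0.0 0.0 -0.0
0.15 0.2 -2.6
0.3 0.8 -5.1
0.45 1.7 -7.5
0.6 3.0 -9.7
0.75 4.6 -11.7
0.9 6.5 -13.5
1.05 8.6 -14.9
1.2 11.0 -16.0
1.35 13.4 -16.8
1.5 16.0 -17.2
1.65 18.6 -17.1
1.8 21.1 -16.8
1.95 23.6 -16.0
```

View pics/g2.png

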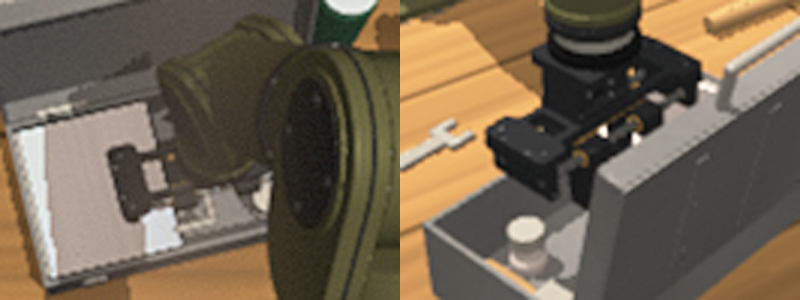

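Grip the pull and swing it (tool x = case +y).

Request:
{"op": "send_rows", "data": {
  "series": [
    {"delta_pos":[0,0,0],"turn":0,"jaw":0.9},
    {"delta_pos":[0,0,0],"turn":0,"jaw":1},
    {"delta_pos":[0,0,0],"turn":0,"jaw":1},
    {"delta_pos":[0,0,0],"turn":0,"jaw":1}
  ],
  "force": 20
}}

```text
clock: 8.93
tool_pos: [0.5566, -0.0313, 0.0699]
eef_rot: [0.621, 0.784, 0.002, -0.0]
contact_force: [-1.4, 5.0, 3.0]
opening: 0.102
```

Request:
{"op": "send_rows", "data": {
  "series": [
    {"delta_pos":[0,0,-0.8],"turn":0,"jaw":1},
    {"delta_pos":[0.1,0,-2],"turn":0,"jaw":1},
    {"delta_pos":[0.4,0,-3.5],"turn":0,"jaw":1},
    {"delta_pos":[0.8,0,-5.1],"turn":0,"jaw":1},
    {"delta_pos":[1.2,0,-6.3],"turn":0,"jaw":1},
    {"delta_pos":[1.7,0,-7.5],"turn":0,"jaw":1},
    {"delta_pos":[2.3,0,-8.6],"turn":0,"jaw":1},
    {"delta_pos":[3,0,-9.7],"turn":0,"jaw":1}
  ]
}}

```text
clock: 9.6
tool_pos: [0.5496, -0.001, 0.1667]
eef_rot: [0.621, 0.784, 0.002, -0.001]
contact_force: [1.1, 8.9, -8.4]
opening: 0.103
```

```bash
python3 - <<'E'
from h import *
st()
im=vision.snapshot("scene");cv2.imwrite("pics/i.png",im[100:350,120:520])
E
```

```text
t 9.6 p [ 0.5496 -0.001   0.1667] yaw 103.2 zt [ 0.001  0.005 -1.   ] F [ 1.1  8.9 -8.4] op 0.103 q [ 0.14  0.73 -0.37  1.87  0.42  0.62  1.32]
```

View pics/i.png

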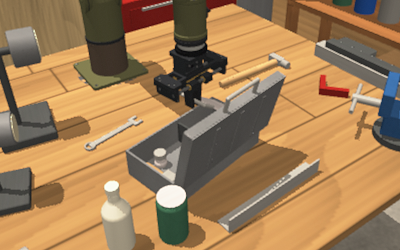

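Request:
{"op": "send_rows", "data": {
  "series": [
    {"delta_pos":[1.2,0,-1.3],"turn":0,"jaw":1},
    {"delta_pos":[2.4,0,-2.6],"turn":0,"jaw":1},
    {"delta_pos":[3.7,0,-3.8],"turn":0,"jaw":1},
    {"delta_pos":[5.1,0,-4.8],"turn":0,"jaw":1},
    {"delta_pos":[6.6,0,-5.6],"turn":0,"jaw":1},
    {"delta_pos":[8.2,0,-6.3],"turn":0,"jaw":1},
    {"delta_pos":[9.8,0,-6.9],"turn":0,"jaw":1},
    {"delta_pos":[11.4,0,-7.3],"turn":0,"jaw":1}
  ]
}}

```text
clock: 10.32
tool_pos: [0.525, 0.1064, 0.2408]
eef_rot: [0.623, 0.783, 0.001, 0.002]
contact_force: [5.2, -0.0, -1.8]
opening: 0.102
```

```bash
python3 - <<'E'
from h import *
st()
im=vision.snapshot("scene");cv2.imwrite("pics/j.png",im[100:350,120:520])
E
```

```text
t 10.32 p [0.525  0.1064 0.2408] yaw 103.0 zt [ 0.004 -0.001 -1.   ] F [ 5.2 -0.  -1.8] op 0.102 q [-0.04  0.6  -0.4   1.84  0.33  0.76  1.18]
```

View pics/j.png

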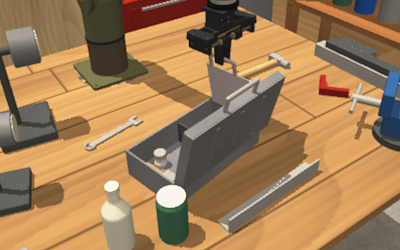

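Request:
{"op": "send_rows", "data": {
  "series": [
    {"delta_pos":[1.6,0,-0.2],"turn":0,"jaw":1},
    {"delta_pos":[3.3,0,-0.2],"turn":0,"jaw":1},
    {"delta_pos":[5,0,0],"turn":0,"jaw":1},
    {"delta_pos":[6.7,0,0.2],"turn":0,"jaw":1},
    {"delta_pos":[8.2,0,0.6],"turn":0,"jaw":1},
    {"delta_pos":[9.2,0,1],"turn":0,"jaw":1},
    {"delta_pos":[9.4,0,1.1],"turn":0,"jaw":1}
  ]
}}

```text
clock: 10.95
tool_pos: [0.5038, 0.1986, 0.2295]
eef_rot: [0.622, 0.783, 0.001, 0.002]
contact_force: [0.8, -2.8, 18.8]
opening: 0.101
```

```bash
python3 - <<'E'
from h import *
c=np.load("case.npy");st(); print("expected",case_pt(c,[-.02,.2166,.232]))
im=vision.snapshot("scene");cv2.imwrite("pics/k.png",im[100:350,120:520])
E
```

```text
t 10.95 p [0.5038 0.1986 0.2295] yaw 103.1 zt [ 0.004 -0.    -1.   ] F [ 0.8 -2.8 18.8] op 0.101 q [-0.23  0.62 -0.39  1.84  0.34  0.74  1.  ]
expected [[0.50256688 0.19614104 0.232     ]]
```

View pics/k.png

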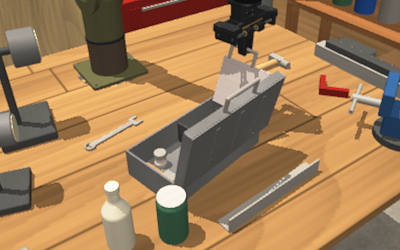

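Request:
{"op": "send_rows", "data": {
  "series": [
    {"delta_pos":[0,0,-0.1],"turn":0,"jaw":0.75},
    {"delta_pos":[0,0,-0.1],"turn":0,"jaw":0.7},
    {"delta_pos":[0,0,-1.5],"turn":0,"jaw":0.7},
    {"delta_pos":[0,0,-5],"turn":0,"jaw":0.7},
    {"delta_pos":[0,0,-8],"turn":3,"jaw":0.7},
    {"delta_pos":[0,0,-10],"turn":10,"jaw":0.6},
    {"delta_pos":[0,3,-10],"turn":17,"jaw":0.5},
    {"delta_pos":[0,6,-10],"turn":24,"jaw":0.5}
  ]
}}

```text
clock: 11.67
tool_pos: [0.5602, 0.2105, 0.3293]
eef_rot: [0.773, 0.634, -0.0, 0.0]
contact_force: [1.3, -0.8, 0.7]
opening: 0.49
```

```bash
python3 - <<'E'
from h import *
st()
for n in("scene","top"):
    im=vision.snapshot(n);y,x=(130,200) if n=="scene" else (90,240)
    cv2.imwrite(f"pics/l{n}.png",cv2.resize(im[y:y+170,x:x+220],None,fx=3.5,fy=3.5,interpolation=cv2.INTER_CUBIC))
E
```

```text
t 11.67 p [0.5602 0.2105 0.3293] yaw 78.7 zt [-0.    -0.001 -1.   ] F [ 1.3 -0.8  0.7] op 0.49 q [-0.26  0.58 -0.3   1.54  0.19  1.05  0.76]
```

View pics/ltop.png

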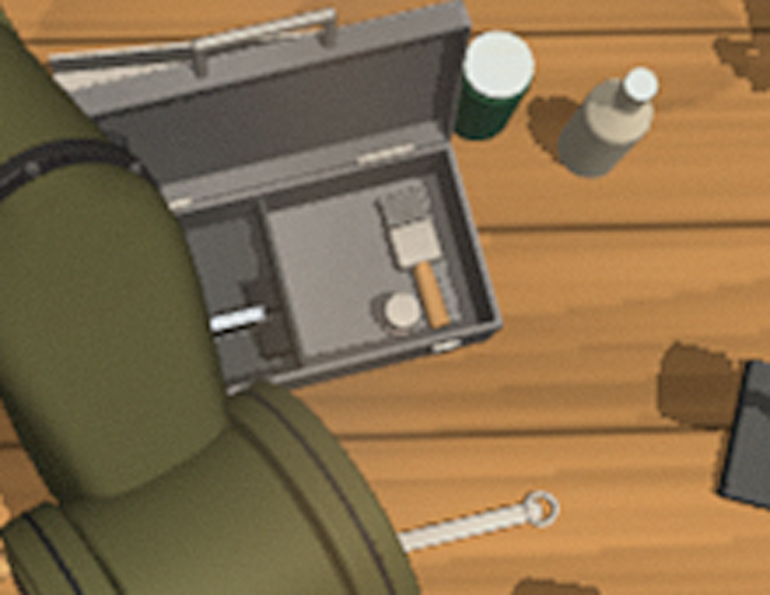

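View pics/lscene.png

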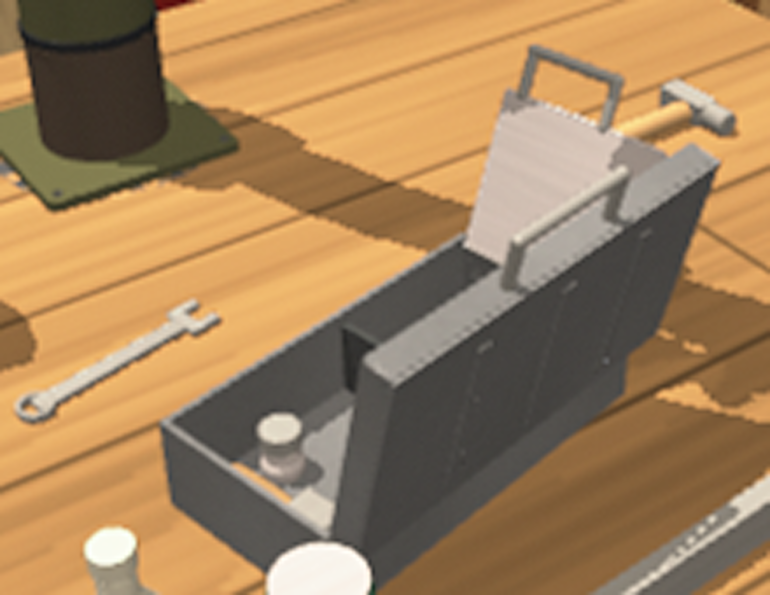

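Request:
{"op": "send_rows", "data": {
  "series": [
    {"delta_pos":[-3,0.3,0],"turn":6,"jaw":0.5},
    {"delta_pos":[-7,0.8,0],"turn":13,"jaw":0.5},
    {"delta_pos":[-11,1.3,0],"turn":20,"jaw":0.5},
    {"delta_pos":[-15,1.8,0],"turn":27,"jaw":0.5},
    {"delta_pos":[-19,2.3,0],"turn":34,"jaw":0.5},
    {"delta_pos":[-23,2.8,0],"turn":41,"jaw":0.5},
    {"delta_pos":[-27,3.3,0],"turn":48,"jaw":0.5},
    {"delta_pos":[-31,3.8,0],"turn":55,"jaw":0.5}
  ]
}}

```text
clock: 12.43
tool_pos: [0.5367, -0.102, 0.327]
eef_rot: [0.979, 0.206, -0.002, -0.001]
contact_force: [0.4, -0.9, 0.7]
opening: 0.497
```

```bash
python3 - <<'E'
from h import *
st()
im=vision.snapshot("top");y,x=(90,240)
cv2.imwrite(f"pics/m.png",cv2.resize(im[y:y+130,x:x+150],None,fx=4.6,fy=4.6,interpolation=cv2.INTER_CUBIC))
o=nets.trace("top","plate_center")
for d in o: ys,xs=np.where(d["region"]);print(d["score"],d["location"][1]*640,d["location"][0]*400,xs.min(),xs.max(),ys.min(),ys.max())
E
```

```text
t 12.43 p [ 0.5367 -0.102   0.327 ] yaw 23.8 zt [-0.004  0.001 -1.   ] F [ 0.4 -0.9  0.7] op 0.497 q [ 0.13  0.49 -0.04  1.7   0.02  0.95  0.5 ]
0.65 297.472 186.32 282 315 177 189
```

View pics/m.png

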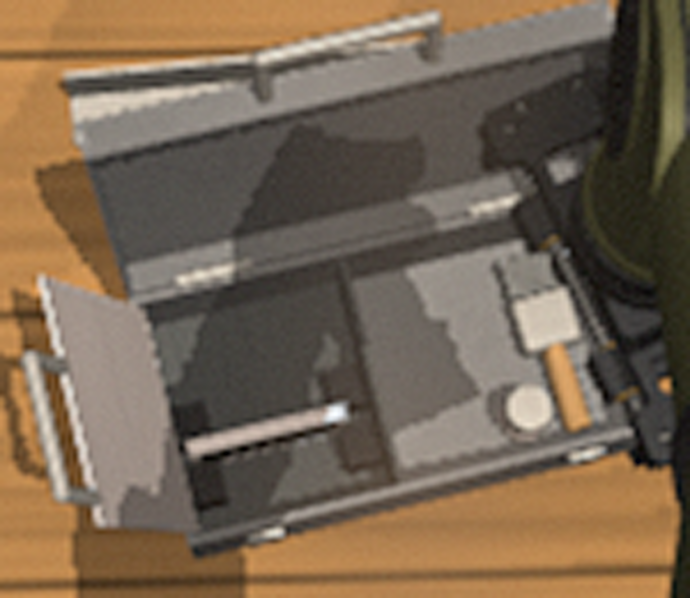

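```bash
python3 - <<'E'
from h import *
c=np.load("case.npy")
f=lambda u,v:(239.6+u/4.6,89.6+v/4.6)
a=atz("top",f(187,446),.063);b=atz("top",f(349,411),.063)
print(a,b,np.linalg.norm(a-b),np.degrees(np.arctan2(*(a-b)[[1,0]]))-90)
m=(a+b)/2; co,s=np.cos(c[2]),np.sin(c[2]); d=m[:2]-c[:2]; print("mid",m,"own",d[0]*co+d[1]*s,-d[0]*s+d[1]*co)
print(delta([m[0],m[1],.16],np.degrees(c[2])))
E
```

```text
[0.51956149 0.12741785 0.063     ] [0.54068802 0.01968488 0.063     ] 0.10978488729261973 11.094960553059863
mid [0.53012475 0.07355137 0.063     ] own -0.02026274291109364 0.09095130362775193
(array([  6.8 , -17.07,  16.6 ]), np.float64(10.4))
```

Request:
{"op": "send_rows", "data": {
  "series": [
    {"delta_pos":[1,-3,1],"turn":3,"jaw":0.45},
    {"delta_pos":[2.5,-6.5,3],"turn":6,"jaw":0.45},
    {"delta_pos":[4,-10,5],"turn":10.5,"jaw":0.45},
    {"delta_pos":[5.5,-13.5,7],"turn":10.5,"jaw":0.45},
    {"delta_pos":[6.8,-17,9.5],"turn":10.5,"jaw":0.45},
    {"delta_pos":[6.8,-17,12.5],"turn":10.5,"jaw":0.45},
    {"delta_pos":[6.8,-17,15.5],"turn":10.5,"jaw":0.45},
    {"delta_pos":[6.8,-17,18],"turn":10.5,"jaw":0.45}
  ]
}}

```text
clock: 13.2
tool_pos: [0.5291, 0.0843, 0.1454]
eef_rot: [0.993, 0.12, -0.002, -0.0]
contact_force: [-0.3, -0.5, -0.3]
opening: 0.546
```

```bash
python3 - <<'E'
from h import *
st()
print(delta([.5301,.0720,.044],12.8))
for nm in ("top","scene"):
    im=vision.snapshot(nm)
    q=proj(nm,[[.53,.073,.08]])[0]
    x,y=int(q[0])-66,int(q[1])-50
    cv2.imwrite(f"pics/c_{nm}.png",cv2.resize(im[y:y+100,x:x+133],(400,300),interpolation=cv2.INTER_CUBIC))
cv2.imwrite("pics/n.png",np.hstack([cv2.imread(f"pics/c_{n}.png") for n in("top","scene")]))
E
```

```text
t 13.2 p [0.5291 0.0843 0.1454] yaw 13.8 zt [-0.005  0.    -1.   ] F [-0.3 -0.5 -0.3] op 0.546 q [-0.25  0.73  0.    1.93 -0.01  0.48  0.01]
(array([-0.15,  1.23, 10.14]), np.float64(1.0))
```

View pics/n.png

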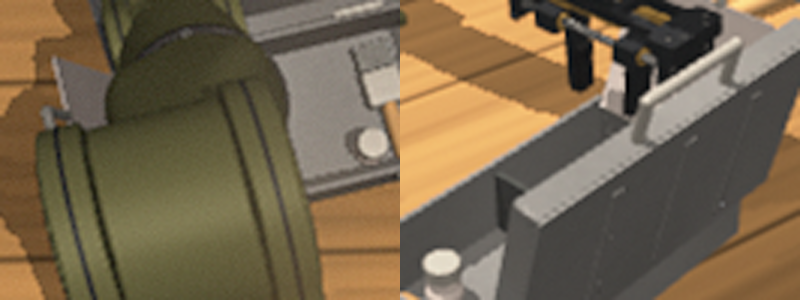

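Request:
{"op": "send_rows", "data": {
  "series": [
    {"delta_pos":[-0.1,0.6,0.5],"turn":1,"jaw":0.45},
    {"delta_pos":[-0.1,1.2,1.5],"turn":1,"jaw":0.45},
    {"delta_pos":[-0.1,1.2,3],"turn":1,"jaw":0.45}
  ]
}}

```text
clock: 13.55
tool_pos: [0.5358, 0.0686, 0.1194]
eef_rot: [0.994, 0.108, 0.002, 0.001]
contact_force: [-0.1, -0.0, -0.0]
opening: 0.55
```

```bash
python3 - <<'E'
from h import *
st()
print(delta([.5301,.0720,.044],12.8))
E
```

```text
t 13.55 p [0.5358 0.0686 0.1194] yaw 12.4 zt [ 0.005 -0.001 -1.   ] F [-0.1 -0.  -0. ] op 0.55 q [-0.22  0.78  0.01  1.94 -0.01  0.42  0.01]
(array([-0.52, -0.47,  7.54]), np.float64(-0.4))
```

Request:
{"op": "send_rows", "data": {
  "series": [
    {"delta_pos":[0,0,0],"turn":0,"jaw":0.45},
    {"delta_pos":[0,0,0],"turn":0,"jaw":0.45},
    {"delta_pos":[0,0,0],"turn":0,"jaw":0.45}
  ]
}}

```text
clock: 13.8
tool_pos: [0.5345, 0.0706, 0.1187]
eef_rot: [0.994, 0.109, 0.001, -0.0]
contact_force: [0.4, -0.2, 0.0]
opening: 0.55
```

```bash
python3 - <<'E'
from h import *
st()
print(delta([.5301,.0720,.044],12.8))
E
```

```text
t 13.8 p [0.5345 0.0706 0.1187] yaw 12.5 zt [ 0.002  0.    -1.   ] F [ 0.4 -0.2  0. ] op 0.55 q [-0.22  0.78  0.01  1.94 -0.01  0.42  0.01]
(array([-0.41, -0.23,  7.47]), np.float64(-0.3))
```

Request:
{"op": "send_rows", "data": {
  "series": [
    {"delta_pos":[-0.2,-0.2,1],"turn":-0.3,"jaw":0.45},
    {"delta_pos":[-0.4,-0.2,3],"turn":-0.3,"jaw":0.45},
    {"delta_pos":[-0.4,-0.2,5],"turn":-0.3,"jaw":0.45},
    {"delta_pos":[-0.4,-0.2,6.5],"turn":-0.3,"jaw":0.45},
    {"delta_pos":[-0.4,-0.2,7.4],"turn":-0.3,"jaw":0.45},
    {"delta_pos":[-0.4,-0.2,7.5],"turn":-0.3,"jaw":0.45},
    {"delta_pos":[-0.4,-0.2,7.5],"turn":-0.3,"jaw":0.45}
  ]
}}

```text
clock: 14.38
tool_pos: [0.5299, 0.072, 0.0431]
eef_rot: [0.994, 0.112, 0.0, -0.0]
contact_force: [0.0, -0.3, 0.6]
opening: 0.552
```

```bash
python3 - <<'E'
from h import *
st()
im=vision.snapshot("scene");cv2.imwrite("pics/o.png",cv2.resize(im[130:300,200:420],None,fx=3.5,fy=3.5,interpolation=cv2.INTER_CUBIC))
E
```

```text
t 14.38 p [0.5299 0.072  0.0431] yaw 12.9 zt [ 0.  0. -1.] F [ 0.  -0.3  0.6] op 0.552 q [-0.22  0.91  0.    1.97 -0.01  0.25  0.01]
```

View pics/o.png

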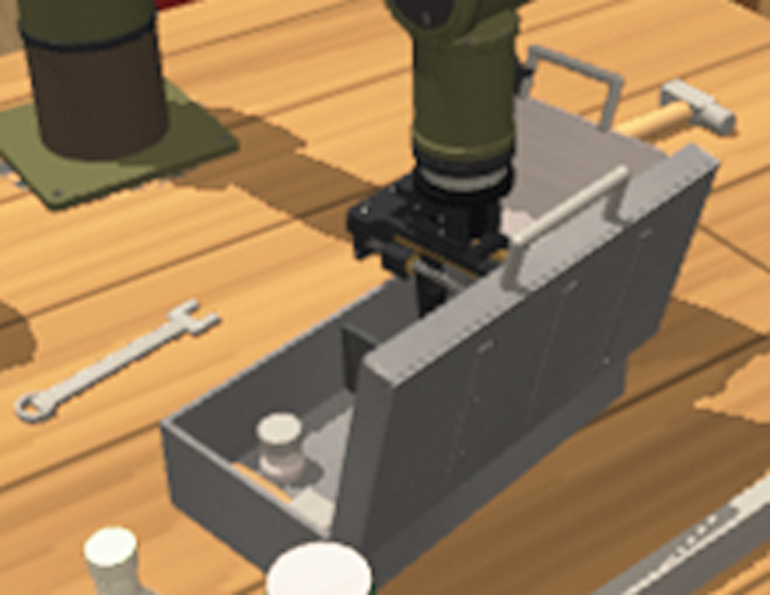

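Request:
{"op": "send_rows", "data": {
  "series": [
    {"delta_pos":[0,0,0],"turn":0,"jaw":0.7},
    {"delta_pos":[0,0,0],"turn":0,"jaw":0.9},
    {"delta_pos":[0,0,0],"turn":0,"jaw":1},
    {"delta_pos":[0,0,0],"turn":0,"jaw":1},
    {"delta_pos":[0,0,0],"turn":0,"jaw":1}
  ],
  "force": 30
}}

```text
clock: 14.85
tool_pos: [0.5297, 0.072, 0.043]
eef_rot: [0.994, 0.112, 0.0, -0.0]
contact_force: [0.1, -0.3, 0.4]
opening: 0.195
```

Request:
{"op": "send_rows", "data": {
  "series": [
    {"delta_pos":[0,0,0],"turn":0,"jaw":1},
    {"delta_pos":[0,0,-1],"turn":0,"jaw":1},
    {"delta_pos":[0,0,-2.5],"turn":0,"jaw":1},
    {"delta_pos":[0,0,-4.5],"turn":0,"jaw":1},
    {"delta_pos":[0,0,-7],"turn":0,"jaw":1},
    {"delta_pos":[0,0,-9.5],"turn":0,"jaw":1},
    {"delta_pos":[0,0,-12],"turn":0,"jaw":1},
    {"delta_pos":[0,0,-14],"turn":0,"jaw":1}
  ]
}}

```text
clock: 15.52
tool_pos: [0.5296, 0.0719, 0.1851]
eef_rot: [0.994, 0.112, 0.001, -0.0]
contact_force: [0.5, 0.9, -1.4]
opening: 0.11
```

Request:
{"op": "send_rows", "data": {
  "series": [
    {"delta_pos":[0,0,-1],"turn":0,"jaw":1},
    {"delta_pos":[0,0,-1.5],"turn":0,"jaw":1},
    {"delta_pos":[0,0,-1.5],"turn":0,"jaw":1},
    {"delta_pos":[0,0,-1.5],"turn":0,"jaw":1}
  ]
}}

```text
clock: 15.85
tool_pos: [0.529, 0.0719, 0.197]
eef_rot: [0.994, 0.112, -0.001, 0.0]
contact_force: [0.8, 0.1, -0.2]
opening: 0.113
```

```bash
python3 - <<'E'
from h import *
st()
im=vision.snapshot("scene");cv2.imwrite("pics/p.png",cv2.resize(im[100:270,200:420],None,fx=3.5,fy=3.5,interpolation=cv2.INTER_CUBIC))
# refine lamp: lens at scene/top
for n in("scene","top"):
    im=vision.snapshot(n);x,y=(80,190) if n=="scene" else (430,180)
    cv2.imwrite(f"pics/q_{n}.png",cv2.resize(im[y:y+80,x:x+80],None,fx=5,fy=5,interpolation=cv2.INTER_CUBIC))
cv2.imwrite("pics/q.png",np.hstack([cv2.imread(f"pics/q_{n}.png") for n in("scene","top")]))
E
```

```text
t 15.85 p [0.529  0.0719 0.197 ] yaw 12.9 zt [-0.001 -0.    -1.   ] F [ 0.8  0.1 -0.2] op 0.113 q [-0.23  0.64  0.01  1.9  -0.01  0.6   0.01]
```

View pics/p.png

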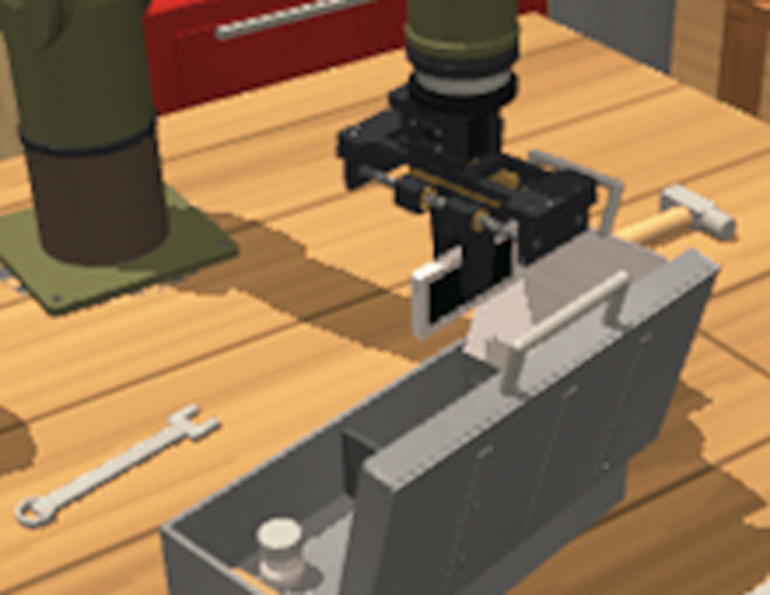

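View pics/q.png

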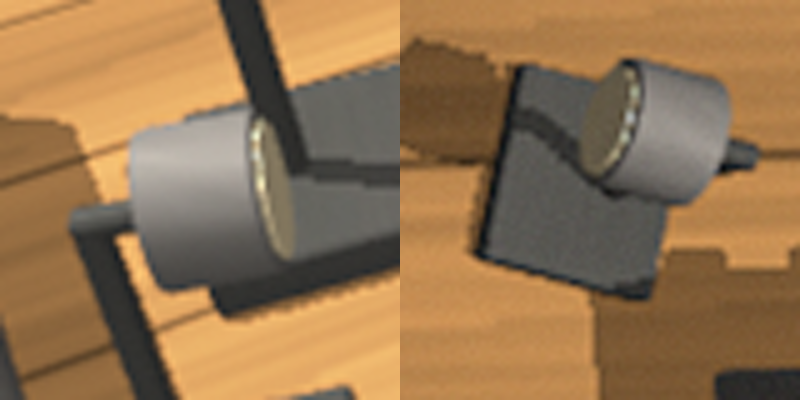

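```bash
python3 - <<'E'
from h import *
T=lambda u,v:(430+(u+.5)/5-.5,180+(v+.5)/5-.5)
S=lambda u,v:(80+(u+.5)/5-.5,190+(v+.5)/5-.5)
print(tri(S(272,190),T(211,120)))
a=atz("top",T(211,120),.19);b=atz("top",T(350,155),.19);d=b-a;print(a,b,np.linalg.norm(d),np.degrees(np.arctan2(d[1],d[0])))
a=atz("scene",S(272,190),.19);b=atz("scene",S(85,215),.19);d=b-a;print(a,b,np.linalg.norm(d),np.degrees(np.arctan2(d[1],d[0])))
# rim overlay for yaw candidates
L=np.array([.431,-.399,.19])
ps={"scene":np.array([S(258,118),S(288,260)]),"top":np.array([T(232,62),T(193,180)])}
def rim(c,al):
    y=np.array([-np.sin(c[2]),np.cos(c[2]),0]); return np.array([c[0],c[1],.19])+.037*(np.outer(np.cos(al),[0,0,1])+np.outer(np.sin(al),y))
al=np.linspace(0,2*np.pi,360)
def f(c):
    out=[]
    for n in ps:
        q=proj(n,rim(c,al)); m=q.mean(0); dd=np.linalg.norm(q-m,axis=1);k=dd.argmax(); e=[q[k],q[(k+180)%360]]
        if (e[0][1]>e[1][1]): e=e[::-1]
        out+=list((np.array(e)-ps[n]).ravel())
    return np.array(out)
o=least_squares(f,[.431,-.399,np.radians(-107.6)],diff_step=1e-3);print(o.x,np.degrees(o.x[2]),f(o.x).round(1))
E
```

```text
(array([ 0.43718331, -0.39871009,  0.19112587]), np.float64(0.0015382065521963122))
[ 0.43712132 -0.40000833  0.19      ] [ 0.41608537 -0.47468358  0.19      ] 0.0775815971920774 -105.73247839937659
[ 0.43613869 -0.39792442  0.19      ] [ 0.40661317 -0.46987201  0.19      ] 0.07777025064300024 -112.31203846561644
[ 0.43599536 -0.39846585 -1.84156815] -105.51408249930509 [-0.7 -2.  -0.3  2.5 -0.7 -1.1 -0.9  1.4]
```

Request:
{"op": "send_rows", "data": {
  "series": [
    {"delta_pos":[0,0,-2],"turn":0,"jaw":1},
    {"delta_pos":[-1,2.5,-4],"turn":-6,"jaw":1},
    {"delta_pos":[-2.5,6,-4],"turn":-13,"jaw":1},
    {"delta_pos":[-4,9.5,-4],"turn":-20,"jaw":1},
    {"delta_pos":[-5.5,13,-4],"turn":-27,"jaw":1},
    {"delta_pos":[-7,16.5,-4],"turn":-34,"jaw":1},
    {"delta_pos":[-8,19,-4],"turn":-41,"jaw":1},
    {"delta_pos":[-8.5,20.5,-4],"turn":-48,"jaw":1}
  ]
}}

```text
clock: 16.67
tool_pos: [0.4903, -0.1513, 0.2366]
eef_rot: [0.862, 0.507, -0.002, -0.0]
contact_force: [0.2, -0.3, -2.1]
opening: 0.11
```

Request:
{"op": "send_rows", "data": {
  "series": [
    {"delta_pos":[0,0,0],"turn":-6,"jaw":1},
    {"delta_pos":[0,0,0],"turn":-11.6,"jaw":1},
    {"delta_pos":[0,0,0],"turn":-11.6,"jaw":1},
    {"delta_pos":[0,0,0],"turn":-11.6,"jaw":1}
  ]
}}

```text
clock: 17.0
tool_pos: [0.492, -0.1468, 0.2369]
eef_rot: [0.807, 0.59, -0.0, -0.001]
contact_force: [-0.5, -0.0, -1.6]
opening: 0.111
```

```bash
python3 - <<'E'
from h import *
st(); print(delta([.468,-.299,.196],72.5))
im=vision.snapshot("scene");cv2.imwrite("pics/s.png",im[60:360,60:460])
E
```

```text
t 17.0 p [ 0.492  -0.1468  0.2369] yaw 72.3 zt [-0.001  0.001 -1.   ] F [-0.5 -0.  -1.6] op 0.111 q [ 0.41  0.58 -0.34  1.91  0.28  0.71  1.17]
(array([-15.24,   2.35,   4.08]), np.float64(-0.2))
```

View pics/s.png

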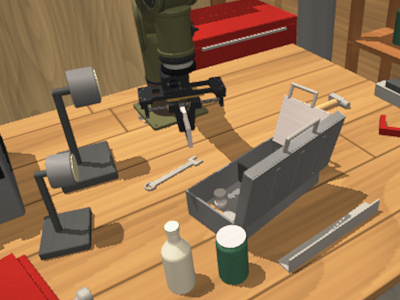

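Lid and flap still open, plate held at ~(245,170) of the full picture. Move toward the lamp at this height, then down.

Request:
{"op": "send_rows", "data": {
  "series": [
    {"delta_pos":[-2,0.3,0],"turn":0,"jaw":1},
    {"delta_pos":[-4.5,0.7,0],"turn":0,"jaw":1},
    {"delta_pos":[-7,1.1,0],"turn":0,"jaw":1},
    {"delta_pos":[-9.5,1.5,0],"turn":0,"jaw":1},
    {"delta_pos":[-11.5,1.8,0],"turn":0,"jaw":1},
    {"delta_pos":[-12.8,2.1,0.5],"turn":0,"jaw":1},
    {"delta_pos":[-13.5,2.3,1],"turn":0,"jaw":1},
    {"delta_pos":[-13.5,2.3,1],"turn":0,"jaw":1}
  ]
}}

```text
clock: 17.72
tool_pos: [0.4729, -0.2833, 0.2262]
eef_rot: [0.807, 0.59, -0.001, -0.001]
contact_force: [-0.5, 0.8, -0.7]
opening: 0.11
```

Request:
{"op": "send_rows", "data": {
  "series": [
    {"delta_pos":[0,0,1],"turn":0,"jaw":1},
    {"delta_pos":[0,0,2],"turn":0,"jaw":1},
    {"delta_pos":[-0.3,0,2.8],"turn":0,"jaw":1},
    {"delta_pos":[-0.6,0,3.1],"turn":0,"jaw":1},
    {"delta_pos":[-0.6,0,3.1],"turn":0,"jaw":1},
    {"delta_pos":[-0.6,0,3.1],"turn":0,"jaw":1}
  ]
}}

```text
clock: 18.22
tool_pos: [0.4718, -0.2881, 0.1964]
eef_rot: [0.807, 0.591, -0.0, -0.0]
contact_force: [-0.7, 0.2, -1.1]
opening: 0.109
```

```bash
python3 - <<'E'
from h import *
st(); print(delta([.468,-.299,.196],72.5))
for n in("scene","top"):
    im=vision.snapshot(n)
    q=proj(n,[[.45,-.34,.2]])[0].astype(int); x,y=q[0]-50,q[1]-55
    cv2.imwrite(f"pics/t_{n}.png",cv2.resize(im[y:y+100,x:x+100],None,fx=4,fy=4,interpolation=cv2.INTER_CUBIC)); print(n,x,y)
cv2.imwrite("pics/t.png",np.hstack([cv2.imread(f"pics/t_{n}.png") for n in("scene","top")]))
im=vision.snapshot("scene");cv2.imwrite("pics/t2.png",im)
E
```

```text
t 18.22 p [ 0.4718 -0.2881  0.1964] yaw 72.5 zt [-0.  0. -1.] F [-0.7  0.2 -1.1] op 0.109 q [ 0.66  0.68 -0.33  1.84  0.33  0.68  1.41]
(array([-1.15, -0.03,  0.04]), np.float64(-0.0))
scene 111 162
top 400 143
```

View pics/t.png

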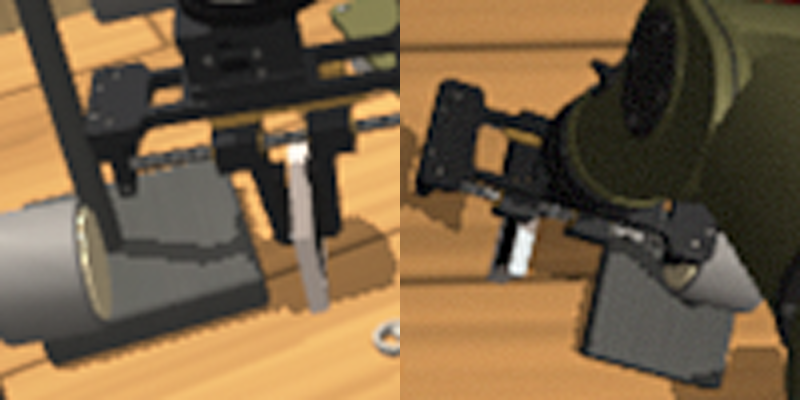

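View pics/t2.png

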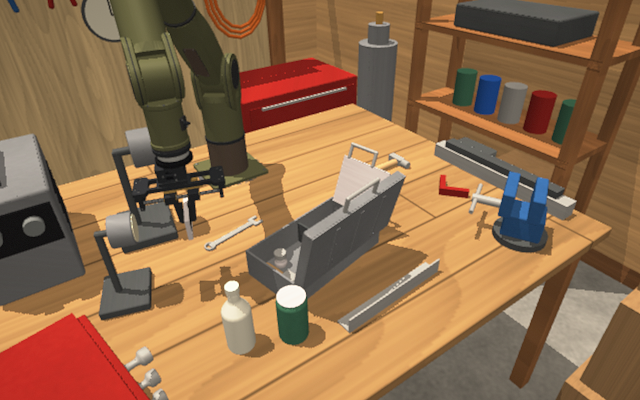

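```bash
python3 - <<'E'
from h import *
p=r.get_state()["tool_pos"];y=np.array([.954,-.301,0]);x=np.array([.301,.954,0])
c=p-[0,0,.0055]
for dz in(.0255,-.0255):
    q=proj("scene",[c+.054*y+[0,0,dz]])[0]; print((q-[111,162])*4+1.5)
    q=proj("top",[c+.054*y+[0,0,dz]])[0]; print(" top",(q-[400,143])*4+1.5)
E
```

```text
[303.15631919 243.13545242]
 top [153.56088342 113.74754164]
[320.7170599  317.58363287]
 top [128.88787864 129.59167194]
```

```bash
python3 - <<'E'
from h import *
p=r.get_state()["tool_pos"];y=np.array([.954,-.301,0]);x=np.array([.301,.954,0])
c=p-[0,0,.0055]
out=[]
for n in("scene","top"):
    im=vision.snapshot(n); q=proj(n,[c])[0].astype(int); x0,y0=q[0]-30,q[1]-35
    im=cv2.resize(im[y0:y0+70,x0:x0+64],None,fx=6,fy=6,interpolation=cv2.INTER_CUBIC); out.append(im.copy())
    P=np.array([c+a*y+[0,0,b] for a,b in((.054,.0255),(.054,-.0255),(-.054,-.0255),(-.054,.0255))])
    q=(proj(n,P)-[x0,y0])*6+2.5; cv2.polylines(im,[q.astype(int)],True,(0,255,0),1)
    q=((proj(n,[p])-[x0,y0])*6+2.5)[0]; cv2.circle(im,(int(q[0]),int(q[1])),4,(0,0,255),-1); out[-1]=im
cv2.imwrite("pics/u.png",np.hstack(out))
E
```

```text
(no output)
```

View pics/u.png

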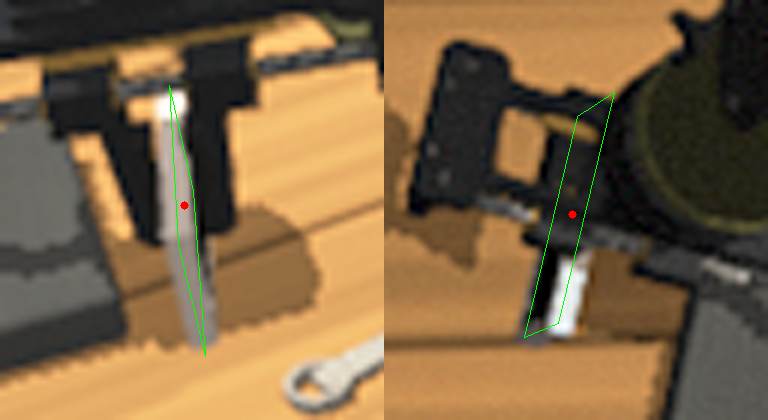

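Request:
{"op": "send_rows", "data": {
  "series": [
    {"delta_pos":[-0.3,0,0],"turn":0,"jaw":1},
    {"delta_pos":[-0.6,0,0],"turn":0,"jaw":1},
    {"delta_pos":[-0.8,0,0],"turn":0,"jaw":1},
    {"delta_pos":[-0.8,0,0],"turn":0,"jaw":1},
    {"delta_pos":[-0.8,0,0],"turn":0,"jaw":1},
    {"delta_pos":[-0.8,0,0],"turn":0,"jaw":1},
    {"delta_pos":[-0.8,0,0],"turn":0,"jaw":1},
    {"delta_pos":[-0.8,0,0],"turn":0,"jaw":1}
  ]
}}

```text
clock: 19.13
tool_pos: [0.4695, -0.2957, 0.1967]
eef_rot: [0.806, 0.591, 0.0, -0.0]
contact_force: [-0.1, 0.5, -1.4]
opening: 0.114
```

```bash
python3 - <<'E'
from h import *
st()
L=np.array([.4365,-.399,.19]);ax=np.array([-.3007,-.9537,0]);ay=np.array([.9537,-.3007,0]);d=r.get_state()["tool_pos"]-[0,0,.0055]-L
print(d@ax,d@ay,d[2],np.abs(r.get_state()["qd"]).max())
im=vision.snapshot("scene");cv2.imwrite("pics/v.png",cv2.resize(im[120:300,90:410],None,fx=2.5,fy=2.5,interpolation=cv2.INTER_CUBIC))
E
```

```text
t 19.13 p [ 0.4695 -0.2957  0.1967] yaw 72.5 zt [ 0.  0. -1.] F [-0.1  0.5 -1.4] op 0.114 q [ 0.68  0.68 -0.33  1.83  0.33  0.68  1.42]
-0.10846903262792996 0.0004189281433504466 0.0011782254242072576 0.0012858937577565435
```

View pics/v.png

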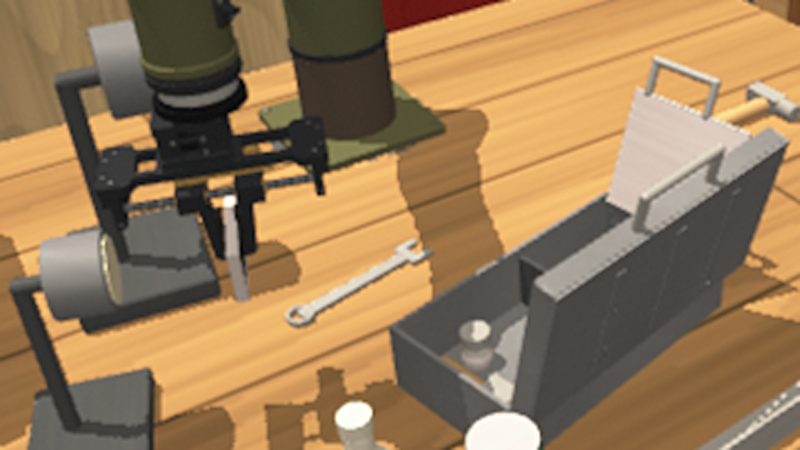

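The plate is upright in front of the small lamp, about 108 mm out, centred and still. The lid and flap are open and the other things are where they were. Handing in.

```bash
python3 - <<'E'
from h import *
print(order.finish_job()); st()
E
```

```text
the job is handed in; nothing more can be done
None
the job is handed in; nothing more can be done
```

I opened the lid to its stop, swung the flap over to its stop, drew out the filter plate and held it in front of the small bench lamp. I then handed the job in at about 19 s. No verdict is reported, so these are my own last checks.

- **Which lamp:** there were two. I used the one whose lens I measured 188–191 mm up with a base of roughly 110 by 120 mm; the other's lens was about 255 mm up.
- **Plate position:** its centre is about 108 mm out from the lens and within about 2 mm of its axis, from the tool pose and the measured grasp offset. A drawn outline of the plate agreed with both cameras to about 3 mm.
- **Plate angle:** the tool pointed straight down, so the plate should be upright. I set its face to a lamp direction of -107.5°, but my separate readings of that ran from about -105.5° to -112.3°. That leaves it within about 5° of square, against the 17° allowed.
- **Grip and stillness:** the gripper is open about 10 mm, which matches the plate's thickness, with the force set at 30 N. Joint speeds were about 0.001 rad/s.
- **Lid, flap and other things:** the last picture shows both still open. The tin, wrench and hammer look unmoved, and so do the can, bottle and steel angle as far as they show. The brush is mostly hidden and the red magnet is outside that picture, so I did not recheck them there.
- **Lamp contact:** none seen.

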